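# Tip the glove box and the swab carton down onto their outlines

## Task

Lay out the treatment mat: the glove box and the swab carton are still standing on end, each at the end of its own outline. Push each one over with the fingertips, high up on the side with the opening, so that it topples onto its back and lands lying flat inside its outline, opening upward, in the one fall and not shoved in afterwards (touching the printed line is fine). Only push: do not lift or carry them, and leave the bottle, the tape roll and the small medicine box where they are.

Things in the scene. Friction and masses are not known exactly. Their poses are not given: they have to be found in the camera images.
- mat: Pale grey treatment mat, 430 x 540 x 3 mm, fixed on the worktop, with a large and a small outline printed side by side. Its x axis runs along both outlines, from the end where the boxes stand to the end where their heads are to lie; z is up. Origin: on the worktop between the outlines, level in x with the large outline's centre; the mat spans x -250 to +180, y -270 to +270 mm.
- glove_place (a point): Centre of the large outline, on the mat's top (3 mm above the worktop), axes as the mat's. A dark line 8 mm wide; 260 x 170 mm (along x, y) inside the line, 276 x 186 mm over its outer edge: 20 mm or more clear round the lying glove box.
- swab_place (a point): Centre of the small outline, on the mat's top (3 mm above the worktop), axes as the mat's. A dark line 8 mm wide; 170 x 115 mm (along x, y) inside the line, 186 x 131 mm over its outer edge: about 20 mm clear round the lying swab carton.
- glove_box: Tall white carton, 0.3 to 0.5 kg, standing on end across the near end line of the large outline: 65 mm thick (its x), 115 wide (y), 220 high (z). Origin: centre of the underside. The dark oval opening is in its -x face; the plain +x face looks along the outline (within 4 degrees). Pushed high on the opening side it tips over its far lower edge and falls by itself once its top has moved about 65 mm.
- swab_carton: Smaller white carton, 0.11 to 0.19 kg, standing on end across the near end line of the small outline: 50 mm thick (its x), 75 wide (y), 130 high (z). Origin: centre of the underside. The dark round opening is in its -x face; the plain +x face looks along the outline (within 4 degrees). Falls by itself once its top has been pushed about 50 mm.
- bottle: White round disinfectant bottle with a blue cap, 56 mm across, 150 mm high, standing on the mat beside the large outline; bystander. Origin: centre of the underside.
- tape_roll: Roll of paper tape lying flat on the mat beside the small outline, 70 mm across, 25 mm high; bystander. Origin: centre of the underside.
- medicine_box: Small upright medicine box, 42 x 42 x 95 mm high, on the mat beside the swab carton; bystander. Origin: centre of the underside.
- glove_box_foot_left (a point): Lower left corner of the glove box's back (+x) face as it stands: at (32.5, 57.5, 0) mm from the glove box's origin, in its own axes.
- glove_box_foot_right (a point): Lower right corner of the glove box's back (+x) face as it stands: at (32.5, -57.5, 0) mm from the glove box's origin, in its own axes.
- glove_box_head_left (a point): Upper left corner of the glove box's back (+x) face as it stands: at (32.5, 57.5, 220) mm from the glove box's origin, in its own axes.
- glove_box_head_right (a point): Upper right corner of the glove box's back (+x) face as it stands: at (32.5, -57.5, 220) mm from the glove box's origin, in its own axes.
- swab_carton_foot_left (a point): Lower left corner of the swab carton's back (+x) face as it stands: at (25, 37.5, 0) mm from the swab carton's origin, in its own axes.
- swab_carton_foot_right (a point): Lower right corner of the swab carton's back (+x) face as it stands: at (25, -37.5, 0) mm from the swab carton's origin, in its own axes.
- swab_carton_head_left (a point): Upper left corner of the swab carton's back (+x) face as it stands: at (25, 37.5, 130) mm from the swab carton's origin, in its own axes.
- swab_carton_head_right (a point): Upper right corner of the swab carton's back (+x) face as it stands: at (25, -37.5, 130) mm from the swab carton's origin, in its own axes.
Mind the look-alikes: they are no part of the job. Leave any green look-alike of the glove_box alone.

How it is judged:
By the outcome, as a careful person would: the job done as asked, in the order asked, and still so for the second after the job is handed in, with the robot touching nothing.
It also fails if it takes over 45 s, if anything falls off the work surface, if the arm or the gripper's body presses on something with over 40 N, if the wrist force passes 120 N, or if a joint passes its speed limit or range.

## Robot

A 6-joint arm with a two-finger parallel gripper is mounted at the origin on the work surface. World frame = base frame: x ahead of the robot, y to its left, z up, the work surface at z = 0. Lengths are in m, angles in rad, forces in N, time in s.
With the tool pointing down it reaches from about 0.3 to 0.775 m from the base axis. Payload 14.6 kg.
Tool frame: the origin (TCP) lies midway between the tips of the shut fingers; the grasp point (between the pads) lies 19 mm behind it (ctrl.hold_point_z is the distance from the TCP to the grasp point, in m); z points along the fingers, x is the direction in which the jaws open and shut, and the axes are right-handed (so a half turn about z gives the same grasp; the last joint's range is limited). The gripper opens to 94 mm and grips with 3 to 60 N. Pads are 16 mm wide; open, the fingers measure 119 mm over their backs; the gripper's body (75 mm by 177 mm) begins 78 mm behind the grasp point.
Start: joints at [-1.298, 0.3, 1.521, -0, 1.321, -0.067], TCP at [0.183, -0.519, 0.205] pointing down, gripper open.
Joint ranges: [-3.03, 3.03], [-0.79, 2.21], [0.23, 2.52], [-1.04, 4.18], [0, 3.07], [-2.55, 2.55]. Speed limits (rad/s): [2.22, 2.22, 2.57, 3.14, 3.14, 3.14].

## Interface

Orientations are given as [roll, pitch, yaw] about the fixed x, y, z axes, in that order (R = Rz(yaw) Ry(pitch) Rx(roll)).
In Python, from station import ctrl, viewer, ticket, nets gives the robot as it stands.
- The arm moves only by the tool carry_out, never from a script. Its argument "commands" is one flat list of numbers, 7 for each row, row after row: the closure, from -1 (fully open) to 1 (shut), so that 0 is half open, then the shift along the world's x, y, z in cm, then the turn, a rotation vector about the world's x, y, z in rad. In form: [gripper, tx, ty, tz, ax, ay, az, gripper, tx, ty, tz, ax, ay, az, ...]. A call has 1 to 12 rows; each row is the pose to reach, as a shift and turn from the pose measured when the call began; what a row does not reach only later rows make up. A row lasts 1/12 s, in which the tool goes at most 41.7 mm and 7.16 degrees, less where a joint would pass 70% of its speed; a pose out of reach is approached as far as the arm can. A call with a gripper value outside its range is refused whole. The fingers move at their own pace and stop on an object; "force" is the grip in N (left out, the last holds). Time passes only in rows, so rows that repeat a pose let the fingers close. It gives the time, the measured TCP pose, the force and the opening at its end, in the units of the state.
- ctrl.get_obs(): the state, without advancing time (a new reading comes with each control period).
- viewer.camera(name): name is "side" or "top" or "wrist"; returns (picture, depth): 480x640x3 uint8, blue, green, red; 480x640 float32, m along the optical axis (not along the pixel's ray), 0 where there is no reading.
- viewer.camera_info(name): a dict with "fx", "fy", "cx", "cy" (pixels), "R" (3x3) and "t" (3): a world point X has camera coordinates R X + t. Camera axes: x right, y down, z forward; pixel columns grow to the right and rows downward; lengths in m; the calibration is good to about 2 mm. The wrist camera is an equidistant fisheye: a pixel r from the principal point sees the ray r / f radians off the axis. A picture is of the moment at which its call begins: read the wrist's pose just before it. camera_info takes no time and is no camera call; for the wrist camera it gives the pose at the moment of the call.
- ticket.hand_in(): hands the job in, once; it reports no verdict.
Trained networks look in the newest picture that a camera, given by its name, has taken for a name from the list of things; names that differ only in an ending like _2 or _b are one class to them, and where a whole thing is asked for, a point or a joint stands for the part that bears it (a point fixed in the world has none). Each returns a list of dicts, best first, with "confidence" (0 to 1); they miss things now and then, are a little off and sometimes report something else, mostly with a low value. They report only what shows in the picture. A call takes as long as a camera call. They do not tell look-alikes from the thing itself.
- nets.silhouettes(camera, thing): "region" (480x640 bool, what is visible of it) and "extent" ([left, top, right, bottom] in pixels, round what is visible of it).
The state is a dict: "time_s": time; "qpos": joint angles; "joint_vel": joint speeds; "tau": joint torques, N m; "ee_pos": TCP position; "eef_rot": TCP orientation; "force": force on the tool from outside, world axes, zero at the start; "moment": the same for the moment, N m; "grip_width": finger opening in m.
Only numpy, scipy, OpenCV 4.12 (cv2) and the standard library are available. Lean on these libraries where they do the work, as an engineer would, in place of code of your own. Each camera call takes 0.05 s, during which the arm holds its last target. There are 200 camera calls.

## Working session

There is one attempt and no reset: what is moved stays moved. The work goes in short steps, Python scripts to look and compute and a tool call to move; the robot and the scene stay as the last step left them, time stands still between calls to the robot, and variables do not carry over. Pictures are saved under pics/ and viewed, about 8 in all and at most 12, crops included, and the job is handed in when it is done.

Besides the shell and the picture viewer there is one more tool, called after "Request:" as a command line: name --argument value ..., lists and objects as JSON in quotes. carry_out: Moves the arm, as the interface text tells. Its arguments: {"type":"object","properties":{"commands":{"type":"array","items":{"type":"number"}},"force":{"type":"number"}},"required":["commands"]}

```bash
mkdir -p pics; ls; python3 - <<'E'
from station import ctrl, viewer, ticket, nets
import cv2,numpy as np
o=ctrl.get_obs(); print(o['time_s'],o['ee_pos'],o['eef_rot'])
for c in ('top','side'):
    p,d=viewer.camera(c); cv2.imwrite(f'pics/{c}0.png',p); np.savez(f'{c}0.npz',p=p,d=d)
    i=viewer.camera_info(c); print(c,i)
    for t in ('glove_box','swab_carton','bottle','tape_roll','medicine_box','glove_place','swab_place'):
        print(t,[(round(r['confidence'],2),r['extent']) for r in nets.silhouettes(c,t)[:3]])
E
```

```text
pics
0.0 [ 0.18325022 -0.51830054  0.20489324] [-3.14151036e+00  1.12036542e-03 -1.23099470e+00]
top {'fx': 452.6100259225626, 'fy': 452.6100259225626, 'cx': 320.8988596408648, 'cy': 238.94586727410717, 'R': array([[-1.04526993e-02, -9.99945048e-01, -8.01840252e-04],
       [-9.92276780e-01,  1.04716543e-02, -1.23600711e-01],
       [ 1.23602315e-01, -4.96313604e-04, -9.92331709e-01]]), 't': array([0.00671747, 0.55348507, 1.07475353])}
glove_box [(0.88, [262.3, 226.1, 323.0, 264.8]), (0.59, [201.0, 320.5, 275.2, 390.3])]
swab_carton [(0.94, [352.6, 220.6, 387.1, 247.4])]
bottle [(0.72, [226.3, 224.8, 252.3, 252.5])]
tape_roll []
medicine_box [(0.77, [405.4, 239.9, 431.3, 257.2]), (0.49, [213.4, 111.4, 444.6, 302.4])]
glove_place [(0.9, [214.5, 111.9, 447.9, 301.0])]
swab_place [(0.7, [214.4, 110.1, 447.6, 300.9])]
side {'fx': 517.6483925884717, 'fy': 517.6483925884717, 'cx': 321.743458088043, 'cy': 237.39178962710136, 'R': array([[-0.99582094, -0.09089625,  0.00886156],
       [-0.06097364,  0.58947426, -0.80548266],
       [ 0.06799169, -0.80265682, -0.59255309]]), 't': array([0.5145229 , 0.15628935, 1.17180353])}
glove_box [(0.63, [295.8, 206.7, 335.0, 323.2]), (0.57, [388.2, 256.4, 473.1, 383.2]), (0.19, [293.2, 205.4, 320.1, 213.7])]
swab_carton [(0.52, [269.9, 219.0, 295.1, 240.4]), (0.41, [299.6, 206.6, 318.9, 212.3]), (0.37, [296.8, 214.0, 332.2, 327.2])]
bottle [(0.65, [275.5, 298.3, 310.5, 364.2])]
tape_roll [(0.84, [272.5, 219.9, 294.8, 242.5])]
medicine_box [(0.96, [315.7, 194.4, 335.2, 235.7])]
glove_place [(0.8, [147.9, 216.7, 367.4, 371.3])]
swab_place [(0.63, [147.9, 212.6, 371.2, 373.9]), (0.35, [296.9, 211.3, 332.9, 326.4])]
```

View pics/top0.png

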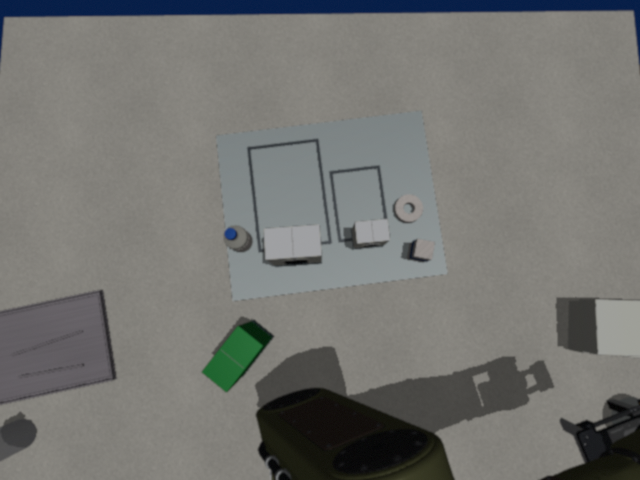

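View pics/side0.png

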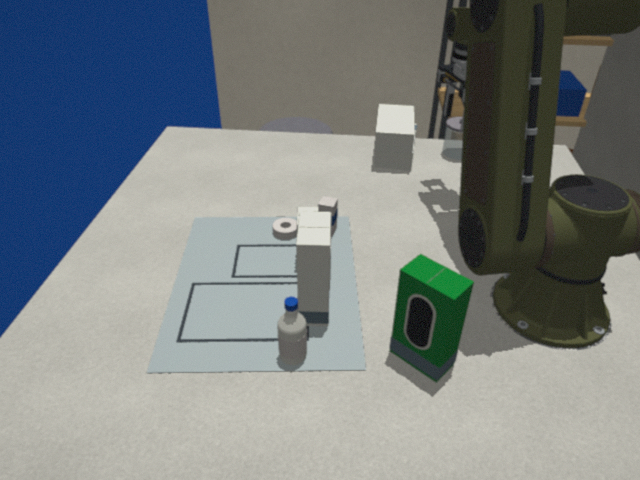

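The top picture shows the white glove box at about (293,244) and the swab carton at (370,233). The green look-alike is at (237,355), the bottle at (237,238), the tape at (408,208) and the medicine box at (422,250). Next I'll measure the poses from depth and the printed lines.

```bash
cat > h.py <<'E'
from station import ctrl, viewer, ticket, nets
import cv2,numpy as np
def cloud(c,d):
    i=viewer.camera_info(c); v,u=np.mgrid[:480,:640]
    P=np.stack([(u-i['cx'])/i['fx']*d,(v-i['cy'])/i['fy']*d,d],-1)
    return (P-i['t'])@i['R']
def onplane(c,uv,z):
    i=viewer.camera_info(c); uv=np.atleast_2d(uv).astype(float)
    r=np.c_[(uv[:,0]-i['cx'])/i['fx'],(uv[:,1]-i['cy'])/i['fy'],np.ones(len(uv))]@i['R']
    o=-i['R'].T@i['t']; return o+r*((z-o[2])/r[:,2])[:,None]
E
python3 - <<'E'
from h import *
z=np.load('top0.npz');p,d=z['p'],z['d'];W=cloud('top',d)
def rect(m,n,zz):
    m=m.astype(np.uint8); k,l,s,c=cv2.connectedComponentsWithStats(m)
    for j in range(1,k):
        if s[j,4]<150: continue
        vs,us=np.where(l==j)
        X=onplane('top',np.c_[us,vs],zz) 
        r=cv2.minAreaRect((X[:,:2]*1000).astype(np.float32))
        print(n,'px',c[j].round(),'c',np.round(r[0],1),'size',np.round(r[1],1),'ang',round(r[2],2),'medz',np.median(W[vs,us,2]).round(4))
box=np.zeros((480,640),bool); box[100:310,205:455]=1
h=W[...,2]
rect(box&(h>.195)&(h<.26),'glove top',.223)
rect(box&(h>.115)&(h<.15),'z~.133',.133)
rect(box&(h>.08)&(h<.115),'z~.098',.098)
rect(box&(h>.015)&(h<.04),'z~.028',.028)
hsv=cv2.cvtColor(p,cv2.COLOR_BGR2HSV); g=p.max(2)
print('mat px',p[200,290],'line',p[143,285],p[160,249],'table',p[60,300])
dark=box&(g<105)&(abs(h)<.02)
rect(dark,'dark',.003)
cv2.imwrite('pics/crop.png',cv2.resize(p[100:310,205:455],None,fx=3.2,fy=2.85,interpolation=cv2.INTER_CUBIC))
E
```

```text
glove top px [292. 242.] c [524.6  60.2] size [ 67.6 114.7] ang 3.62 medz 0.2235
z~.133 px [371. 231.] c [ 558.6 -111.6] size [51.8 76.5] ang 4.9 medz 0.1333
z~.098 px [237. 238.] c [553.5 199.4] size [55.8 53.6] ang 89.4 medz 0.1032
z~.098 px [423. 249.] c [ 520.8 -233.6] size [45.5 43.8] ang 77.94 medz 0.0982
z~.028 px [408. 208.] c [ 630.9 -216.4] size [69.9 68.2] ang 89.39 medz 0.0282
mat px [138 137 131] line [73 70 65] [69 67 62] table [127 132 135]
dark px [285. 187.] c [655.3  81.3] size [313.7 186.9] ang 6.32 medz 0.0041
dark px [353. 202.] c [637.8 -98.1] size [207.6 130.6] ang 6.78 medz 0.0039
```

View pics/crop.png

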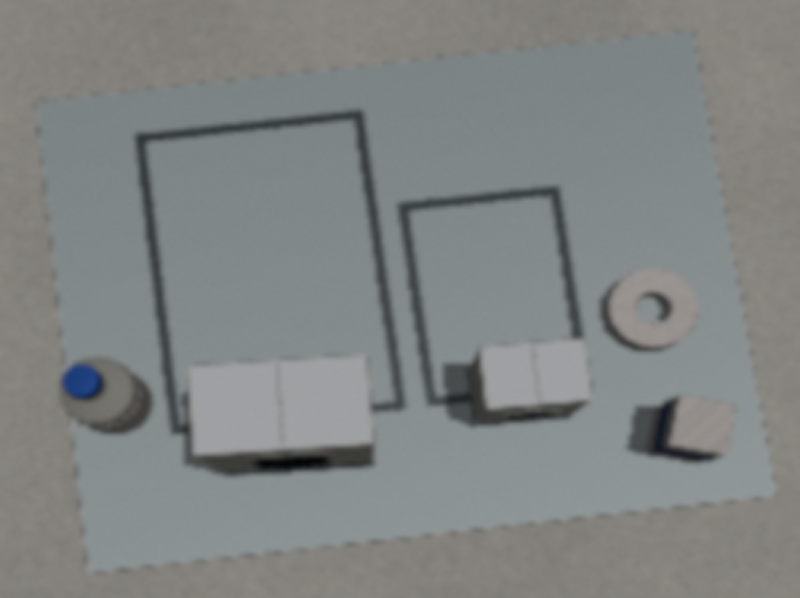

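The crop shows both outlines clearly, with the boxes standing across the near lines. The shadows spoil the dark-blob fit, so I'll fit the known rectangles to the lines instead.

```bash
cat > fit.py <<'E'
from h import *
from scipy.optimize import minimize
z=np.load('top0.npz');p,d=z['p'],z['d']; i=viewer.camera_info('top')
g=cv2.GaussianBlur(p.max(2).astype(np.float32),(0,0),1.2)
def proj(X): 
    c=X@i['R'].T+i['t']; return np.c_[c[:,0]/c[:,2]*i['fx']+i['cx'],c[:,1]/c[:,2]*i['fy']+i['cy']]
def fit(L,Wd,x0):
    l,w=L/2+4,Wd/2+4   # line centre
    s=np.linspace(-1,1,200); t=np.linspace(-.5,1,200)
    Q=np.r_[np.c_[t*l,0*t+w],np.c_[t*l,0*t-w],np.c_[0*s+l,s*w]]
    def f(q):
        a=q[2]; R=np.array([[np.cos(a),-np.sin(a)],[np.sin(a),np.cos(a)]])
        X=np.c_[(Q@R.T+q[:2])/1000,np.full(len(Q),.003)]; uv=proj(X).astype(np.float32)
        return cv2.remap(g,uv[:,:1],uv[:,1:],cv2.INTER_LINEAR).mean()
    b=min((minimize(f,np.array(x0)+[dx,dy,da],method='Nelder-Mead',options=dict(initial_simplex=np.array(x0)+[dx,dy,da]+np.array([[0,0,0],[5,0,0],[0,5,0],[0,0,.03]]))) for dx in(-10,0,10) for dy in(-6,0,6) for da in(-.02,.02)),key=lambda r:r.fun)
    return b.x,b.fun
def report(n,L,Wd,x0,c,ang,ht,th,wd):
    q,v=fit(L,Wd,x0); a=q[2]; R=np.array([[np.cos(a),-np.sin(a)],[np.sin(a),np.cos(a)]])
    b=np.radians(ang); B=np.array([[np.cos(b),-np.sin(b)],[np.sin(b),np.cos(b)]])
    rel=R.T@(np.array(c)-q[:2])
    F=np.array([[th/2,wd/2],[th/2,-wd/2],[th/2+ht,wd/2],[th/2+ht,-wd/2]])@B.T+c
    print(n,'outline',q.round(3),'deg',np.degrees(a).round(2),'val',v.round(1),'box rel',rel.round(1),'yaw rel',round(ang-np.degrees(a),2))
    print(' landed corners rel outline (half',L/2,Wd/2,')\n',((F-q[:2])@R).round(1))
report('glove',260,170,[670,80,.11],[524.6,60.2],3.62,220,65,115)
report('swab',170,115,[645,-100,.11],[558.6,-111.6],4.9,130,50,75)
E
python3 fit.py
```

```text
glove outline [6.73227e+02 8.25440e+01 1.14000e-01] deg 6.54 val 87.3 box rel [-150.2   -5.3] yaw rel -2.92
 landed corners rel outline (half 130.0 85.0 )
 [[-114.8   50.5]
 [-120.7  -64.4]
 [ 104.9   39.3]
 [  99.   -75.6]]
swab outline [ 6.48435e+02 -9.64210e+01  1.12000e-01] deg 6.42 val 90.4 box rel [-91.  -5.] yaw rel -1.52
 landed corners rel outline (half 85.0 57.5 )
 [[-65.   31.8]
 [-67.  -43.2]
 [ 65.   28.3]
 [ 63.  -46.6]]
```

Straight falls along each box's own normal should land inside, with about 9 to 11 mm to spare to the inner line edges. I'll push each box squarely with two fingertips, glove box first.

Request:
carry_out --commands '[-0.28,24.9,57.3,0.5,0,0,-0.277,-0.28,24.9,57.3,0.5,0,0,-0.277,-0.28,24.9,57.3,0.5,0,0,-0.277,-0.28,24.9,57.3,0.5,0,0,-0.277,-0.28,24.9,57.3,0.5,0,0,-0.277,-0.28,24.9,57.3,0.5,0,0,-0.277,-0.28,24.9,57.3,0.5,0,0,-0.277,-0.28,24.9,57.3,0.5,0,0,-0.277,-0.28,24.9,57.3,0.5,0,0,-0.277,-0.28,24.9,57.3,0.5,0,0,-0.277,-0.28,24.9,57.3,0.5,0,0,-0.277,-0.28,24.9,57.3,0.5,0,0,-0.277]'

```text
time_s: 1.8
ee_pos: [0.3829, -0.0579, 0.2099]
eef_rot: [-3.141, -0.0, -1.508]
force: [1.4, -0.8, -0.5]
grip_width: 0.0603
```

Request:
carry_out --commands '[-0.28,4.9,11.2,-1.2,0,0,0,-0.28,4.9,11.2,-1.2,0,0,0,-0.28,4.9,11.2,-1.2,0,0,0,-0.28,4.9,11.2,-1.2,0,0,0,-0.28,4.9,11.2,-1.2,0,0,0,-0.28,4.9,11.2,-1.2,0,0,0]'

```text
time_s: 2.3
ee_pos: [0.4317, 0.0538, 0.1978]
eef_rot: [-3.141, -0.001, -1.508]
force: [-0.1, -0.1, 1.0]
grip_width: 0.0606
```

```bash
python3 - <<'E'
from h import *
o=ctrl.get_obs(); print(o['ee_pos'],o['eef_rot'],o['time_s'])
p,d=viewer.camera('side'); cv2.imwrite('pics/side1.png',p[100:420,200:520])
E
```

```text
[0.43167153 0.0538269  0.19779937] [-3.14089623e+00 -5.40583564e-04 -1.50752675e+00] 2.3
```

View pics/side1.png

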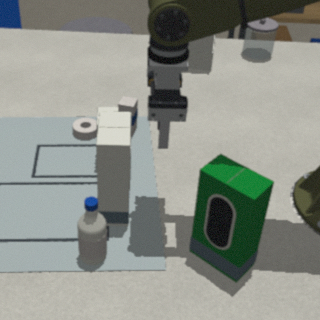

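Request:
carry_out --commands '[-0.28,3.0,0.19,0,0,0,0,-0.28,4.0,0.25,0,0,0,0,-0.28,4.7,0.3,0,0,0,0,-0.28,5.4,0.34,0,0,0,0,-0.28,6.1,0.38,0,0,0,0,-0.28,6.8,0.43,0,0,0,0,-0.28,7.5,0.47,0,0,0,0,-0.28,8.2,0.52,0,0,0,0]'

```text
time_s: 3.02
ee_pos: [0.5142, 0.0584, 0.1981]
eef_rot: [-3.14, -0.001, -1.509]
force: [-0.0, -0.1, 0.9]
grip_width: 0.0599
```

```bash
python3 - <<'E'
from h import *
p,d=viewer.camera('top'); W=cloud('top',d); h=W[...,2]
m=np.zeros((480,640),bool); m[150:290,250:335]=1; m&=(h>.2)&(h<.245)
print('x range',np.percentile(W[m][:,0],[2,98]),'z',np.percentile(W[m][:,2],[2,98]),m.sum())
cv2.imwrite('pics/top2.png',p[100:310,205:455])
p,d=viewer.camera('side'); cv2.imwrite('pics/side2.png',p[100:420,200:520])
E
```

```text
x range [0.57733953 0.59015845] z [0.22069388 0.22610595] 7
```

View pics/side2.png

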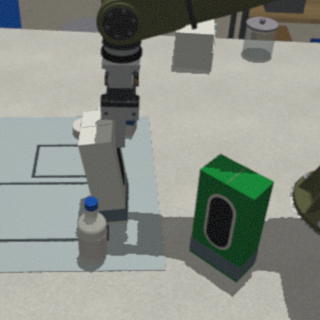

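The side crop shows the glove box tilting about its far lower edge without sliding. I'll keep pushing.

Request:
carry_out --commands '[-0.28,0.8,0.05,0,0,0,0,-0.28,1.6,0.1,0,0,0,0,-0.28,2.4,0.15,0,0,0,0,-0.28,3.2,0.2,0,0,0,0,-0.28,3.6,0.23,0,0,0,0,-0.28,3.6,0.23,0,0,0,0,-0.28,3.6,0.23,0,0,0,0,-0.28,3.6,0.23,0,0,0,0]'

```text
time_s: 3.78
ee_pos: [0.5502, 0.0608, 0.1978]
eef_rot: [-3.141, -0.001, -1.509]
force: [-0.2, -0.1, 0.5]
grip_width: 0.0601
```

```bash
python3 - <<'E'
from h import *
p,d=viewer.camera('side'); cv2.imwrite('pics/side3.png',p[100:420,100:520])
E
```

```text
(no output)
```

View pics/side3.png

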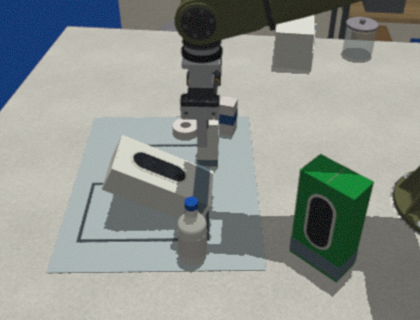

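It's in free fall, opening up. I'll back off and go round to the swab carton.

Request:
carry_out --commands '[-0.28,-4,-0.3,0,0,0,0,-0.28,-8,-1,0,0,0,0,0.26,-8,-5,0,0,0,0.022,0.26,-7,-9,0,0,0,0.022,0.26,-6.6,-13,0,0,0,0.022,0.26,-6.6,-17.9,0,0,0,0.022,0.26,-6.6,-17.9,-3,0,0,0.022,0.26,-6.6,-17.9,-7,0,0,0.022,0.26,-6.6,-17.9,-8.2,0,0,0.022,0.26,-6.6,-17.9,-8.2,0,0,0.022,0.26,-6.6,-17.9,-8.2,0,0,0.022]'

```text
time_s: 4.75
ee_pos: [0.4842, -0.1182, 0.1163]
eef_rot: [-3.141, -0.0, -1.487]
force: [0.0, 0.1, 0.1]
grip_width: 0.035
```

```bash
python3 - <<'E'
from h import *
p,d=viewer.camera('top'); np.savez('top4.npz',p=p,d=d); cv2.imwrite('pics/top4.png',cv2.resize(p[100:310,205:455],None,fx=2.5,fy=2.5))
W=cloud('top',d);h=W[...,2]
m=np.zeros((480,640),bool);m[100:310,240:335]=1;m&=(h>.055)&(h<.085)
v,u=np.where(m);X=onplane('top',np.c_[u,v],.068)
r=cv2.minAreaRect((X[:,:2]*1000).astype(np.float32));print(r,np.median(h[m]),np.percentile(h[m],[5,95]))
E
```

```text
((656.4375, 106.11425018310547), (246.7307891845703, 189.82656860351562), 3.7207045555114746) 0.0689353869309911 [0.0653113 0.0725274]
```

View pics/top4.png

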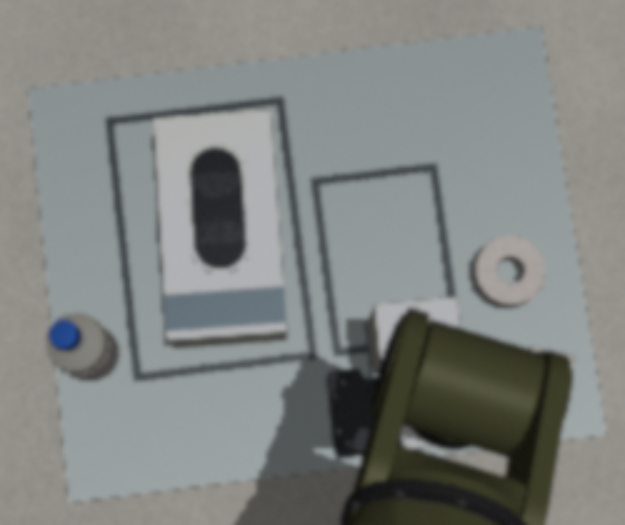

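The picture shows the glove box lying inside the large outline with its opening up. The swab carton is next.

Request:
carry_out --commands '[0.26,2.5,0.21,0,0,0,0,0.26,3.3,0.28,0,0,0,0,0.26,4.0,0.34,0,0,0,0,0.26,4.7,0.4,0,0,0,0,0.26,5.4,0.46,0,0,0,0,0.26,6.1,0.52,0,0,0,0,0.26,6.8,0.58,0,0,0,0,0.26,7.5,0.64,0,0,0,0,0.26,8.2,0.7,0,0,0,0,0.26,8.9,0.76,0,0,0,0,0.26,9.2,0.79,0,0,0,0,0.26,9.2,0.79,0,0,0,0]'

```text
time_s: 5.8
ee_pos: [0.5772, -0.1102, 0.117]
eef_rot: [-3.139, -0.001, -1.486]
force: [-0.3, 0.3, -0.5]
grip_width: 0.0351
```

```bash
python3 - <<'E'
from h import *
p,d=viewer.camera('side'); cv2.imwrite('pics/side5.png',p[100:420,100:520])
E
```

```text
(no output)
```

View pics/side5.png

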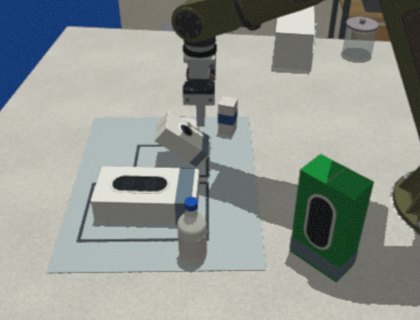

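The swab carton is past its balance point and falling. I'll back away and up.

Request:
carry_out --commands '[0.26,-2,-0.2,0,0,0,0,0.26,-6,-0.5,0,0,0,0,0.26,-10,-0.9,2,0,0,0,0.26,-13,-1,5,0,0,0,0.26,-16,-3,8,0,0,0,0.26,-19,-6,10,0,0,0,0.26,-22,-10,12,0,0,0,0.26,-23,-14,12,0,0,0,0.26,-24,-18,12,0,0,0,0.26,-25,-22,12,0,0,0,0.26,-25,-22,12,0,0,0,0.26,-25,-22,12,0,0,0]'

```text
time_s: 6.85
ee_pos: [0.3252, -0.3333, 0.2368]
eef_rot: [-3.14, -0.001, -1.49]
force: [-0.9, -0.1, -1.1]
grip_width: 0.0348
```

```bash
python3 - <<'E'
from h import *
p,d=viewer.camera('top'); cv2.imwrite('pics/top6.png',cv2.resize(p[100:310,205:455],None,fx=2.5,fy=2.5))
W=cloud('top',d);h=W[...,2]
def chk(n,win,lo,hi,zz,q,half,size):
    m=np.zeros((480,640),np.uint8);m[win]=((h>lo)&(h<hi))[win]
    k,l,s,_=cv2.connectedComponentsWithStats(m); j=1+s[1:,4].argmax(); v,u=np.where(l==j); 
    X=onplane('top',np.c_[u,v],zz)[:,:2]*1000; r=cv2.minAreaRect(X.astype(np.float32))
    a=q[2];R=np.array([[np.cos(a),-np.sin(a)],[np.sin(a),np.cos(a)]])
    print(n,np.round(r[0],1),np.round(r[1],1),round(r[2],1),'z',np.median(h[l==j]).round(4),'corners rel\n',((cv2.boxPoints(r)-q[:2])@R).round(1),'inner half',half)
chk('glove',np.s_[100:310,258:335],.055,.085,.068,[673.2,82.5,.114],(130,85),0)
chk('swab',np.s_[100:310,325:395],.04,.07,.053,[648.4,-96.4,.112],(85,57.5),0)
def one(n,lo,hi,zz,win):
    m=np.zeros((480,640),bool);m[win]=((h>lo)&(h<hi))[win];v,u=np.where(m);X=onplane('top',np.c_[u,v],zz)[:,:2]*1000
    print(n,np.round(cv2.minAreaRect(X.astype(np.float32))[0],1))
one('bottle',.08,.115,.098,np.s_[200:280,215:258]);one('med',.08,.115,.098,np.s_[230:275,400:445]);one('tape',.015,.04,.028,np.s_[185:230,390:430])
E
```

```text
glove [671.3  69.7] [221.7 115.5] 3.6 z 0.0689 corners rel
 [[-111.1   50.9]
 [-117.   -64.5]
 [ 104.4  -75.8]
 [ 110.3   39.6]] inner half (130, 85)
swab [ 652.9 -103.9] [131.5  76.7] 5.0 z 0.0536 corners rel
 [[-61.2  32. ]
 [-63.1 -44.6]
 [ 68.4 -47.9]
 [ 70.3  28.8]] inner half (85, 57.5)
bottle [553.5 199.4]
med [ 520.6 -233.8]
tape [ 630.9 -216.4]
```

View pics/top6.png

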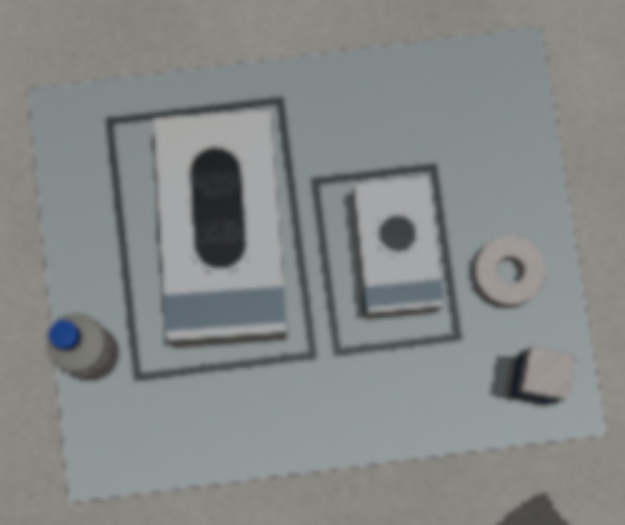

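Both boxes lie flat inside their outlines with their openings up, and the bystanders haven't moved. I'll hand in.

```bash
python3 -c "
from station import ticket; print(ticket.hand_in())"
```

```text
the job is handed in; nothing more can be done
None
```

I pushed the glove box over first, then the swab carton. Each went down in a single fall from a two-fingertip push high on its opening side, and I handed the job in at about 7 s of robot time.

The last check was a top picture with depth, taken with the arm clear of everything:
- **Glove box:** lies flat with its opening up, inside the large outline. The smallest gap to the inner edge of the line is about 9 mm.
- **Swab carton:** lies flat with its opening up, inside the small outline. The smallest gap is about 10 mm.
- **Bystanders:** the bottle, tape roll and medicine box measure within 0.3 mm of where they started. I never went near the green look-alike and did not measure it again.

Both boxes landed about 4 to 5 mm further along x than I had predicted, still well inside the lines. The networks missed or mixed up some things in the pictures, so the poses come from depth and from fitting the printed lines. No check failed.

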